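# Click the margin lever to the flagged notch and lock it

## Robot

A 6-joint arm with a two-finger parallel gripper is mounted at the origin on a cart in front of the work surface, level with it; the furniture and walls round the work are solid. World frame = base frame: x ahead of the robot, y to its left, z up, the work surface at z = 0. Lengths are in m, angles in rad, forces in N, time in s.
With the tool pointing down it reaches from about 0.35 to 0.85 m from the base axis. Payload 8.1 kg.
Tool frame: the origin (TCP) lies between the finger pads; the fingertips stand 25 mm ahead of it and the grasp point (between the pads) lies 6 mm ahead of it; z points along the fingers, y is the line along which they close (so a half turn about z gives the same grasp; the last joint's range is limited). The gripper opens to 85 mm and grips with 20 to 120 N. Pads are 22 mm wide; open, the fingers measure 114 mm over their backs; the gripper's body (76 mm by 85 mm) begins 54 mm behind the grasp point. The pads swing forward as they close: fully open they stand 13 mm farther back than shut.
Start: joints at [-1.366, 0.13, 1.488, -0, 1.523, -0.085], TCP at [0.171, -0.575, 0.256] pointing down, gripper open.
Joint ranges: [-2.96, 2.96], [-0.89, 2.26], [0.02, 2.5], [-1.34, 4.48], [0, 2.73], [-2.66, 2.66]. Speed limits (rad/s): [2.39, 2.39, 2.79, 3.14, 3.14, 3.14].

## Interface

Orientations are given as a 3x3 rotation matrix whose columns are the frame's x, y, z axes.
In Python, from rig import r gives the robot as it stands.
- The arm moves only by the tool servo_tool, never from a script. Its argument "steps" is a list of rows, each a list of 7 numbers: the turn, a rotation vector about the world's x, y, z in degrees, then the shift along the world's x, y, z in mm, then the finger opening in mm, from 0 to 85.4. A call has 1 to 10 rows; each row shifts and turns the commanded pose from where the row before left it; what a row does not reach is not made up. A row lasts 1/10 s, in which the tool goes at most 50 mm and 8.59 degrees, less where a joint would pass 70% of its speed; a pose out of reach is approached as far as the arm can. A call is refused whole if a number of a shift passes 50 or a number of a turn 8.59, either way. A call with a gripper value outside its range is refused whole. The fingers move at their own pace and stop on an object; "grip_force" is the grip in N (left out, the last holds). Time passes only in rows, so rows that do not move let the fingers close. It gives the time, the measured TCP pose, the force, the opening and the grip force at its end, in the units of the state.
- r.sense(): the state, without advancing time (a new reading comes with each control period).
- r.grab_frame(name): name is "side" or "top" or "wrist"; returns a dict with "image" (480x640x3 uint8, red, green, blue), "z_map" (480x640 float32, m along the optical axis (not along the pixel's ray), 0 where there is no reading), "camera_matrix" (3x3 intrinsics, pixels), "D" ([k1, k2, p1, p2, k3] as OpenCV has them; the pictures are not rectified), "camera_from_world" (4x4, takes a point from world to camera coordinates). Camera axes: x right, y up, looking along -z (the intrinsics and any distortion apply to the point x, -y, -z); pixel columns grow to the right and rows downward; lengths in m; the calibration is good to about 2 mm. A picture is of the moment at which its call begins.
- r.finish_job(): hands the job in; it is judged then, once.
The state is a dict: "time_s": time; "joint_positions": joint angles; "qd": joint speeds; "joint_efforts": joint torques, N m; "ee_pos": TCP position; "tool_rot": TCP orientation; "wrist_force": force on the tool from outside, world axes, zero at the start; "ft_torque": the same for the moment, N m; "finger_gap": finger opening in m; "finger_force": force on a finger pad.
Only numpy, scipy, OpenCV 4.12 (cv2) and the standard library are available. Lean on these libraries where they do the work, as an engineer would, in place of code of your own. Each camera call takes 0.05 s, during which the arm holds its last target. There are 200 camera calls.

## Task

Set the paper margin on the grey punch gauge: click its thumb lever forward, counting the clicks, until it rests by itself in the notch marked by the upright flag, then slide the lock knob fully in to hold the setting. The lever only clicks forward, so going past the flag cannot be undone; push it gently (never more than 22 N), and leave the rubber stamp and the clip tub in the tray where they are.

Things in the scene. Friction and masses are not known exactly. Their poses are not given: they have to be found in the camera images.
- gauge: grey punch gauge, fixed. Frame: origin on the worktop below the lever's pivot, y = forward way of lever and lock (roughly away from the robot), x to the robot's right, z up. Housing x -30..30, y -55..55 mm, 70 mm high; at its -y (near) end a low step (y -105..-50 mm, 50 mm high) carries the lock; on the left (x -58..-28 mm) a black paper bed 12 mm high with a paper stop, 2 mm a notch
- thumb_lever: thumb lever: black ribbed paddle 22 mm wide (x), 7 mm thick (y), 56 to 88 mm from the pivot, on a thin steel stem that stands up out of the housing's top. It turns about the gauge's x axis, forward = top towards the gauge's +y. Push on its -y side, e.g. closed fingertips 92 to 98 mm above the worktop. Over 22 N is too much. Origin on the pivot
- pivot (a point): lever's fixed pivot: gauge x 4, y 0, z 45 mm, axis along x. Hidden ratchet, 8 notches 0.15 rad apart, driven by the lever through a spring, about 0.5 N per mm pushed at 70 mm from the pivot. It creeps nearly half a notch, then snaps into the next; the push drops at once by about 3 N. The force it takes differs from start to start (about 5 to 15 N; the first click up to 3 N harder than the rest)
- slot_end (a point): fixed point at the forward (+y) end of the lever's slot: gauge x 4, y 45, z 70 mm. Because of the spring the pushed lever stands up to 25 mm ahead of the ratchet's notch, by an amount unlike from start to start; let go, it springs back to the notch reached. Only the felt drops of force tell clicks while pushing. The ratchet cannot go back
- lever_tip (a point): middle of the lever's paddle, 70 mm from the pivot, 105 to 115 mm above the worktop. Let go in notch n (0 to 7) its y in the gauge's frame is 70 mm * sin(0.15 n - 0.525): -35, -26, -15.5, -5, 5, 15.5, 26, 35 mm. At the start it rests in notch 0
- flag: upright dark steel flag 10 x 4 mm, 14 mm high, on the aluminium strip of the housing's top left of the lever (gauge x -20 mm), beside one of notches 2, 3, 4, 5 (low studs mark the other three). Axes as the gauge's. Origin under its centre, 70 mm above the worktop; the lever's tip has the same y in the gauge's frame when let go in the flagged notch
- lock_slide (a joint): travel of the lock (m) along the gauge's +y: 0 = open (start), 0.0098 = fully in, at its hard stop. Stays where left; takes about 3 N to slide. Its bolt goes between the ratchet's teeth, so it goes in only while the ratchet rests in a notch, and then holds it
- lock_knob (a point): top centre of the lock knob, a black ribbed block 18 mm wide (x), 10 mm thick (y), standing 25 mm high on the low step (top 75 mm above the worktop). Push it towards the gauge's +y on its -y face.
- rubber_stamp: brown rubber stamp 20 x 48 x 65 mm high, standing loose in the black desk tray beside the gauge; leave it where it is. Origin under its centre
- clip_tub: grey round clip tub 66 mm wide, 34 mm high, standing loose in the black desk tray beside the gauge; leave it where it is. Origin under its centre

How it is judged:
By the outcome, as a careful person would: the job done as asked, in the order asked, and still so for the second after the job is handed in, with the robot touching nothing.
It also fails if it takes over 72 s, if anything falls off the work surface, if the arm or the gripper's body presses on something with over 40 N, if the wrist force passes 120 N, or if a joint passes its speed limit or range.

## Working session

There is one attempt and no reset: what is moved stays moved. The work goes in short steps, Python scripts to look and compute and a tool call to move; the robot and the scene stay as the last step left them, time stands still between calls to the robot, and variables do not carry over. Pictures are saved under pics/ and viewed, at most 10 in all, crops included, and the job is handed in when it is done.

Besides the shell and the picture viewer there is one more tool, called by a JSON object that holds its "api" and its "payload", one argument or row to a line. servo_tool: Moves the arm, as the interface text tells. Its arguments: {"type":"object","properties":{"steps":{"type":"array"},"grip_force":{"type":"number"}},"required":["steps"]}

```bash
mkdir -p pics; cat > h.py <<'E'
import numpy as np, cv2, pickle
from rig import r
def grab(n,f):
    d=r.grab_frame(n); cv2.imwrite(f'pics/{f}.png',d['image'][:,:,::-1]); pickle.dump(d,open(f'{f}.pkl','wb')); return d
def ld(f): return pickle.load(open(f'{f}.pkl','rb'))
def world(d,u,v,z=None):
    """pixel -> world; by depth map, or on the plane world z"""
    n=cv2.undistortPoints(np.array([[[u,v]]],float),np.array(d['camera_matrix']),np.array(d['D']))[0,0]
    ray=np.array([n[0],-n[1],-1.]); T=np.array(d['camera_from_world']); R=T[:3,:3]; c=-R.T@T[:3,3]; w=R.T@ray
    s=d['z_map'][int(round(v)),int(round(u))] if z is None else (z-c[2])/w[2]
    return c+s*w
def pix(d,p):
    T=np.array(d['camera_from_world']); q=T[:3,:3]@p+T[:3,3]; q=np.array([[q[0],-q[1],-q[2]]])
    return cv2.projectPoints(q,np.zeros(3),np.zeros(3),np.array(d['camera_matrix']),np.array(d['D']))[0][0,0]
E
python3 - <<'E'
from h import *
a=grab('top','top0');b=grab('side','side0')
s=r.sense();print(s['time_s'],s['ee_pos'],s['wrist_force'])
E
```

```text
0.1 [ 0.17137376 -0.57451862  0.25532316] [-0.32044789  0.13197654 -1.30167062]
```

View pics/top0.png

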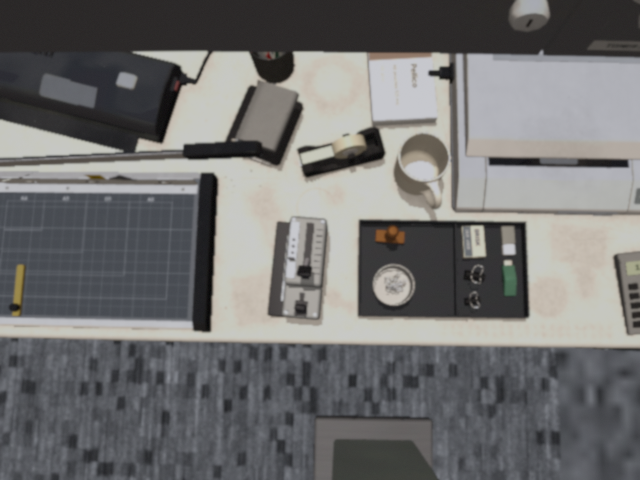

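View pics/side0.png

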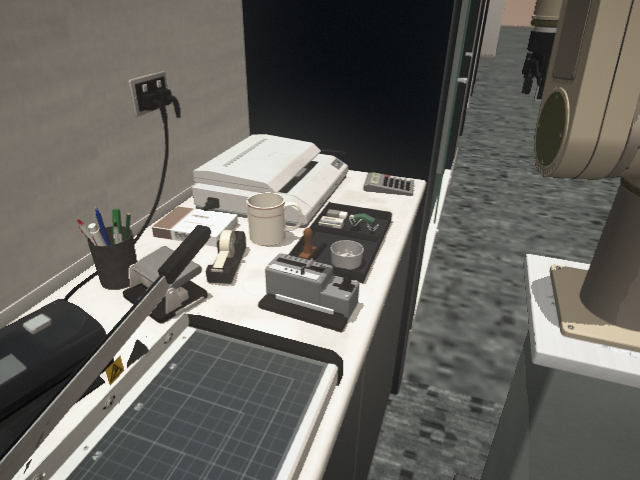

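The top view shows the gauge at (305,268): lever paddle about (304,270), lock knob about (301,307). In the side view it is at about (310,285). Next, enlarged crops and depth-based positions.

```bash
python3 - <<'E'
from h import *
a=ld('top0');b=ld('side0')
A=cv2.resize(a['image'][205:330,255:340],None,fx=4.6,fy=4.6,interpolation=cv2.INTER_CUBIC)
B=cv2.resize(b['image'][240:330,255:365],None,fx=3.6,fy=3.6,interpolation=cv2.INTER_CUBIC)
c=np.zeros((600,800,3),np.uint8);c[:575,:391]=A[:575,:391];c[:324,400:796]=B[:324,:396]
cv2.imwrite('pics/crop1.png',c[:,:,::-1])
for n,u,v in [('paddle',304,270),('knob',301,307),('top',300,235),('step',315,300),('bed',277,290)]:print(n,world(a,u,v).round(4))
# height map: points in region
P=np.array([world(a,u,v) for v in range(205,330) for u in range(262,335)])
m=(P[:,2]>.045)&(P[:,2]<.08)
rc=cv2.minAreaRect((P[m,:2]*1000).astype(np.float32));print(rc)
m=(P[:,2]>.066)&(P[:,2]<.074)
rc=cv2.minAreaRect((P[m,:2]*1000).astype(np.float32));print(rc, m.sum())
E
```

```text
paddle [0.5158 0.1601 0.1143]
knob [0.4626 0.1656 0.0781]
top [0.5761 0.1706 0.0711]
step [0.4752 0.1455 0.0523]
bed [0.4932 0.2109 0.011 ]
((527.3069458007812, 164.2803955078125), (60.423583984375, 159.9844970703125), 86.217041015625)
((531.7066040039062, 163.94207763671875), (59.733280181884766, 150.1099090576172), 85.9579849243164) 2270
```

View pics/crop1.png

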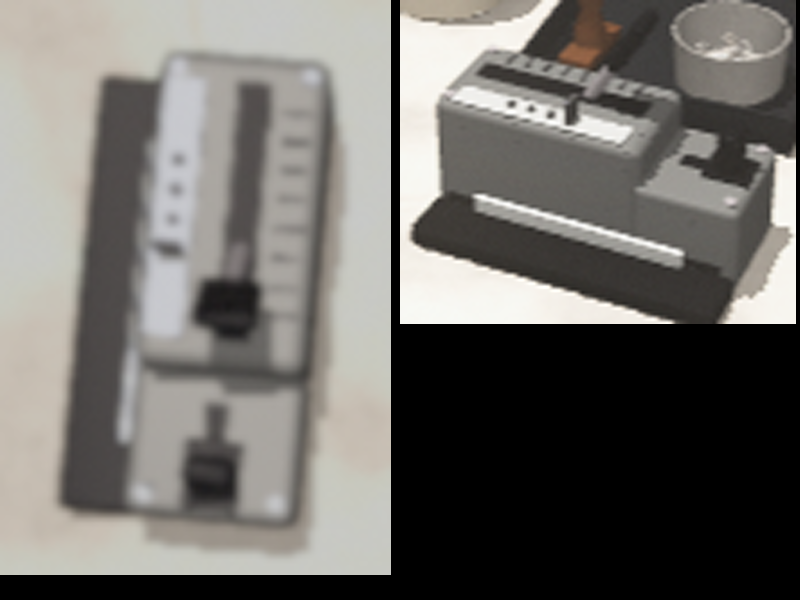

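The flag (crop 165,247) is the nearest of the four marks, with three studs farther away, so it should mark notch 2. I'll check the y positions and the tool orientation.

```bash
python3 - <<'E'
from h import *
a=ld('top0');b=ld('side0')
O=np.array([552.2,162.6]);t=np.deg2rad(3.8);ey=np.array([np.cos(t),-np.sin(t)]);ex=np.array([-np.sin(t),-np.cos(t)])
g=lambda p:np.r_[ex@(p[:2]*1000-O),ey@(p[:2]*1000-O),p[2]*1000].round(1)
k=4.6
for n,u,v,z in [('flagtop',167,247,.084),('st1',173,218,.072),('st2',176,188,.072),('st3',179,158,.072),('paddle',230,305,.115),('knob',211,468,.075)]:
    print(n,g(world(a,255+(u+.5)/k-.5,205+(v+.5)/k-.5,z)))
for n,u,v,z in [('flagtop',572,98,.084),('st',549,114,.072),('knobtop',732,150,.075),('corner',440,97,.07)]:
    print('side',n,g(world(b,255+(u-400)/3.6,240+v/3.6,z)))
s=r.sense();print(s['tool_rot'],s['time_s'])
E
```

```text
flagtop [-19.1 -16.4  84. ]
st1 [-19.2  -4.8  72. ]
st2 [-19.1   5.6  72. ]
st3 [-19.1  16.   72. ]
paddle [  6.  -37.5 115. ]
knob [  1.8 -88.5  75. ]
side flagtop [-22.9 -18.   84. ]
side st [-23.4  -6.2  72. ]
side knobtop [-19.5 -96.9  75. ]
side corner [-29.2  49.6  70. ]
[[ 9.58295858e-01  2.85777704e-01 -3.89786886e-04]
 [ 2.85777952e-01 -9.58294421e-01  1.66273450e-03]
 [ 1.01641850e-04 -1.70478408e-03 -9.99998542e-01]] 0.1
```

{"api": "servo_tool", "payload": {
  "steps": [
    [0, 0, -2.04, 26, 30, 0, 0],
    [0, 0, -2.04, 26, 30, 0, 0],
    [0, 0, -2.04, 26, 30, 0, 0],
    [0, 0, -2.04, 26, 30, 0, 0],
    [0, 0, -2.04, 26, 30, 0, 0],
    [0, 0, -2.04, 26, 30, 0, 0],
    [0, 0, -2.04, 26, 30, 0, 0],
    [0, 0, -2.04, 26, 30, 0, 0],
    [0, 0, -2.04, 26, 30, 0, 0],
    [0, 0, -2.04, 26, 30, 0, 0]
  ]
}}

```text
time_s: 1.1
ee_pos: [0.4321, -0.2734, 0.256]
tool_rot: [[0.998, -0.068, -0.0], [-0.068, -0.998, 0.0], [-0.0, -0.0, -1.0]]
wrist_force: [0.6, -1.6, 0.1]
finger_gap: -0.0001
finger_force: 0.0
```

{"api": "servo_tool", "payload": {
  "steps": [
    [0, 0, 0, 4.5, 40, -5, 0],
    [0, 0, 0, 4.5, 40, -5, 0],
    [0, 0, 0, 4.5, 40, -5, 0],
    [0, 0, 0, 4.5, 40, -5, 0],
    [0, 0, 0, 4.5, 40, -5, 0],
    [0, 0, 0, 4.5, 40, -5, 0],
    [0, 0, 0, 4.5, 40, -5, 0],
    [0, 0, 0, 4.5, 40, -5, 0],
    [0, 0, 0, 4.5, 40, -5, 0],
    [0, 0, 0, 4.5, 40, -5, 0]
  ]
}}

```text
time_s: 2.1
ee_pos: [0.4761, 0.1267, 0.2058]
tool_rot: [[0.998, -0.066, -0.0], [-0.066, -0.998, -0.0], [-0.0, 0.0, -1.0]]
wrist_force: [0.8, 0.6, 0.9]
finger_gap: 0.0
finger_force: 0.0
```

{"api": "servo_tool", "payload": {
  "steps": [
    [0, 0, 0, 0, 19, -5, 0],
    [0, 0, 0, 0, 19, -5, 0],
    [0, 0, 0, 0, 0, 0, 0]
  ]
}}

```text
time_s: 2.4
ee_pos: [0.4754, 0.1649, 0.195]
tool_rot: [[0.998, -0.064, -0.002], [-0.064, -0.998, 0.0], [-0.002, 0.0, -1.0]]
wrist_force: [0.6, 0.1, 0.3]
finger_gap: 0.0005
finger_force: 0.0
```

```bash
python3 - <<'E'
from h import *
grab('wrist','w1')
E
```

```text
(no output)
```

View pics/w1.png

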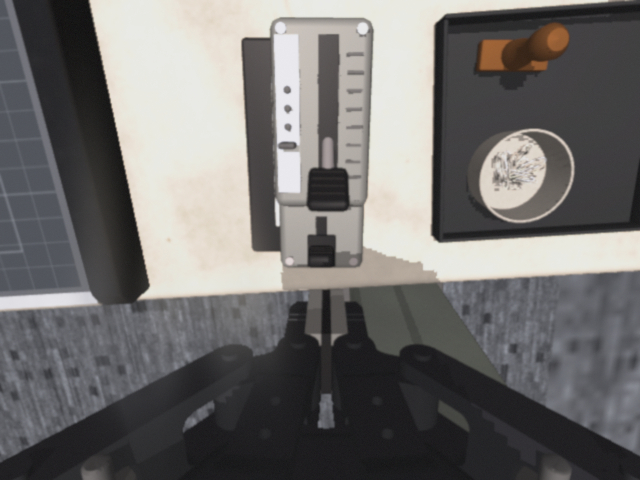

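{"api": "servo_tool", "payload": {
  "steps": [
    [0, 0, 0, 0, 0, -25, 0],
    [0, 0, 0, 0, 0, -25, 0],
    [0, 0, 0, 0, 0, -25, 0],
    [0, 0, 0, 0, 0, 0, 0],
    [0, 0, 0, 0, 0, 0, 0]
  ]
}}

```text
time_s: 2.95
ee_pos: [0.4763, 0.1622, 0.1216]
tool_rot: [[0.998, -0.067, -0.001], [-0.067, -0.998, -0.0], [-0.001, 0.0, -1.0]]
wrist_force: [0.2, -0.6, 1.5]
finger_gap: -0.0002
finger_force: 0.0
```

The wrist view confirms it: flag at (288,145) is nearest, studs at (288,127), (288,108) and (288,90) lie beyond. So notch 2, two clicks. The fingers line up with the paddle (328,188).

{"api": "servo_tool", "payload": {
  "steps": [
    [0, 0, 0, 5, -0.3, 0, 0],
    [0, 0, 0, 5, -0.4, 0, 0],
    [0, 0, 0, 0, 0, 0, 0]
  ]
}}

```text
time_s: 3.25
ee_pos: [0.4881, 0.1624, 0.1228]
tool_rot: [[0.998, -0.066, 0.003], [-0.066, -0.998, 0.0], [0.003, -0.001, -1.0]]
wrist_force: [0.0, 0.3, -0.2]
finger_gap: 0.0002
finger_force: 0.0
```

{"api": "servo_tool", "payload": {
  "steps": [
    [0, 0, 0, 2, -0.1, 0, 0],
    [0, 0, 0, 2, -0.1, 0, 0],
    [0, 0, 0, 0, 0, 0, 0]
  ]
}}

```text
time_s: 3.55
ee_pos: [0.4907, 0.1622, 0.1214]
tool_rot: [[0.998, -0.066, 0.0], [-0.066, -0.998, 0.0], [0.0, -0.0, -1.0]]
wrist_force: [0.8, 0.1, 0.6]
finger_gap: 0.0
finger_force: 0.0
```

{"api": "servo_tool", "payload": {
  "steps": [
    [0, 0, 0, 2, -0.1, 0, 0],
    [0, 0, 0, 2, -0.1, 0, 0],
    [0, 0, 0, 0, 0, 0, 0]
  ]
}}

```text
time_s: 3.85
ee_pos: [0.4945, 0.1619, 0.1213]
tool_rot: [[0.998, -0.066, -0.0], [-0.066, -0.998, 0.0], [-0.0, 0.0, -1.0]]
wrist_force: [-2.0, -0.1, 0.6]
finger_gap: 0.0
finger_force: 0.6
```

{"api": "servo_tool", "payload": {
  "steps": [
    [0, 0, 0, 1, -0.1, 0, 0],
    [0, 0, 0, 1, 0, 0, 0],
    [0, 0, 0, 0, 0, 0, 0]
  ]
}}

```text
time_s: 4.15
ee_pos: [0.4964, 0.1618, 0.1213]
tool_rot: [[0.998, -0.066, -0.0], [-0.066, -0.998, -0.0], [-0.0, 0.0, -1.0]]
wrist_force: [-2.9, 0.2, 0.6]
finger_gap: -0.0002
finger_force: 1.3
```

{"api": "servo_tool", "payload": {
  "steps": [
    [0, 0, 0, 1, -0.1, 0, 0],
    [0, 0, 0, 1, 0, 0, 0],
    [0, 0, 0, 0, 0, 0, 0]
  ]
}}

```text
time_s: 4.45
ee_pos: [0.4984, 0.1617, 0.1213]
tool_rot: [[0.998, -0.066, -0.0], [-0.066, -0.998, -0.0], [-0.0, 0.0, -1.0]]
wrist_force: [-2.8, -0.4, 2.2]
finger_gap: -0.0002
finger_force: 2.0
```

{"api": "servo_tool", "payload": {
  "steps": [
    [0, 0, 0, 1, -0.1, 0, 0],
    [0, 0, 0, 1, 0, 0, 0],
    [0, 0, 0, 0, 0, 0, 0]
  ]
}}

```text
time_s: 4.75
ee_pos: [0.5004, 0.1616, 0.1213]
tool_rot: [[0.998, -0.066, -0.0], [-0.066, -0.998, 0.0], [-0.0, -0.0, -1.0]]
wrist_force: [-5.8, 0.0, 4.5]
finger_gap: -0.0002
finger_force: 2.6
```

{"api": "servo_tool", "payload": {
  "steps": [
    [0, 0, 0, 1, -0.1, 0, 0],
    [0, 0, 0, 1, -0.1, 0, 0],
    [0, 0, 0, 0, 0, 0, 0]
  ]
}}

```text
time_s: 5.05
ee_pos: [0.5023, 0.1615, 0.1214]
tool_rot: [[0.998, -0.066, -0.001], [-0.066, -0.998, 0.0], [-0.001, -0.0, -1.0]]
wrist_force: [-6.4, 0.5, 3.5]
finger_gap: 0.0002
finger_force: 3.2
```

{"api": "servo_tool", "payload": {
  "steps": [
    [0, 0, 0, 1, -0.1, 0, 0],
    [0, 0, 0, 1, 0, 0, 0],
    [0, 0, 0, 0, 0, 0, 0]
  ]
}}

```text
time_s: 5.35
ee_pos: [0.5041, 0.1614, 0.1213]
tool_rot: [[0.998, -0.066, -0.001], [-0.066, -0.998, 0.0], [-0.001, 0.0, -1.0]]
wrist_force: [-6.8, 0.8, 5.0]
finger_gap: 0.0001
finger_force: 3.5
```

{"api": "servo_tool", "payload": {
  "steps": [
    [0, 0, 0, 1, -0.1, 0, 0],
    [0, 0, 0, 1, 0, 0, 0],
    [0, 0, 0, 0, 0, 0, 0]
  ]
}}

```text
time_s: 5.65
ee_pos: [0.5061, 0.1613, 0.1214]
tool_rot: [[0.998, -0.066, -0.001], [-0.066, -0.998, 0.0], [-0.001, 0.0, -1.0]]
wrist_force: [-7.4, 0.1, 6.5]
finger_gap: -0.0002
finger_force: 3.9
```

{"api": "servo_tool", "payload": {
  "steps": [
    [0, 0, 0, 1, -0.1, 0, 0],
    [0, 0, 0, 1, -0.1, 0, 0],
    [0, 0, 0, 0, 0, 0, 0]
  ]
}}

```text
time_s: 5.95
ee_pos: [0.508, 0.1612, 0.1214]
tool_rot: [[0.998, -0.066, -0.001], [-0.066, -0.998, 0.0], [-0.001, -0.0, -1.0]]
wrist_force: [-7.9, 0.6, 6.5]
finger_gap: -0.0001
finger_force: 4.2
```

{"api": "servo_tool", "payload": {
  "steps": [
    [0, 0, 0, 1, -0.1, 0, 0],
    [0, 0, 0, 1, 0, 0, 0],
    [0, 0, 0, 0, 0, 0, 0]
  ]
}}

```text
time_s: 6.25
ee_pos: [0.5099, 0.161, 0.1213]
tool_rot: [[0.998, -0.066, -0.002], [-0.066, -0.998, 0.0], [-0.002, 0.0, -1.0]]
wrist_force: [-8.8, 1.7, 4.9]
finger_gap: -0.0
finger_force: 4.4
```

{"api": "servo_tool", "payload": {
  "steps": [
    [0, 0, 0, 1, -0.1, 0, 0],
    [0, 0, 0, 0.5, 0, 0, 0],
    [0, 0, 0, 0, 0, 0, 0]
  ]
}}

```text
time_s: 6.55
ee_pos: [0.5113, 0.1609, 0.1213]
tool_rot: [[0.998, -0.066, -0.002], [-0.066, -0.998, 0.0], [-0.002, 0.0, -1.0]]
wrist_force: [-8.2, 1.0, 6.6]
finger_gap: 0.0005
finger_force: 4.6
```

{"api": "servo_tool", "payload": {
  "steps": [
    [0, 0, 0, 1, -0.1, 0, 0],
    [0, 0, 0, 0.5, -0.1, 0, 0],
    [0, 0, 0, 0, 0, 0, 0]
  ]
}}

```text
time_s: 6.85
ee_pos: [0.5128, 0.1608, 0.1214]
tool_rot: [[0.998, -0.066, -0.002], [-0.066, -0.998, 0.0], [-0.002, -0.0, -1.0]]
wrist_force: [-9.4, 0.9, 7.0]
finger_gap: -0.0004
finger_force: 4.7
```

{"api": "servo_tool", "payload": {
  "steps": [
    [0, 0, 0, 1, -0.1, 0, 0],
    [0, 0, 0, 0.5, 0, 0, 0],
    [0, 0, 0, 0, 0, 0, 0]
  ]
}}

```text
time_s: 7.15
ee_pos: [0.5143, 0.1607, 0.1213]
tool_rot: [[0.998, -0.066, -0.002], [-0.066, -0.998, 0.0], [-0.002, -0.0, -1.0]]
wrist_force: [-7.9, 1.6, 5.7]
finger_gap: 0.0001
finger_force: 4.4
```

{"api": "servo_tool", "payload": {
  "steps": [
    [0, 0, 0, 1, -0.1, 0, 0],
    [0, 0, 0, 0, 0, 0, 0],
    [0, 0, 0, 0, 0, 0, 0]
  ]
}}

```text
time_s: 7.45
ee_pos: [0.5158, 0.1606, 0.1214]
tool_rot: [[0.998, -0.066, -0.0], [-0.066, -0.998, 0.0], [-0.0, -0.0, -1.0]]
wrist_force: [-5.4, 0.7, 4.8]
finger_gap: 0.0001
finger_force: 2.7
```

That's the first click: the push fell from about 11 to 7 N. I'll back off and check the notch by camera.

{"api": "servo_tool", "payload": {
  "steps": [
    [0, 0, 0, -10, 0.7, 0, 0],
    [0, 0, 0, -15, 1, 0, 0],
    [0, 0, 0, -15, 1, 0, 0],
    [0, 0, 0, 0, 0, 0, 0],
    [0, 0, 0, 0, 0, 0, 0]
  ]
}}

```text
time_s: 7.95
ee_pos: [0.4763, 0.1631, 0.1215]
tool_rot: [[0.998, -0.066, 0.001], [-0.066, -0.998, 0.0], [0.001, -0.0, -1.0]]
wrist_force: [0.6, 0.3, 0.6]
finger_gap: -0.0
finger_force: 0.0
```

```bash
python3 - <<'E'
from h import *
d=grab('wrist','w2');a=grab('top','top2')
A=cv2.resize(a['image'][205:330,255:340],None,fx=2.9,fy=2.9,interpolation=cv2.INTER_CUBIC)
c=np.zeros((480,800,3),np.uint8);c[:,:540]=d['image'][:,50:590];c[:A.shape[0],545:545+A.shape[1]]=A
cv2.imwrite('pics/c2.png',c[:,:,::-1])
O=np.array([552.2,162.6]);t=np.deg2rad(3.8);ey=np.array([np.cos(t),-np.sin(t)]);ex=np.array([-np.sin(t),-np.cos(t)])
for f,win in [('w1',(0,270,270,380)),('w2',(0,480,200,440)),('top0',(205,330,262,335)),('top2',(205,330,262,335))]:
    d=ld(f);P=np.array([world(d,u,v) for v in range(win[0],win[1]) for u in range(win[2],win[3])])
    q=(P[:,:2]*1000-O);X=q@ex;Y=q@ey;Z=P[:,2]*1000
    m=(abs(X-4)<14)&(Y>-52)&(Y<50)&(Z>98)&(Z<135)
    print(f,m.sum(),X[m].mean().round(1),Y[m].mean().round(1),np.percentile(Y[m],[2,98]).round(1),Z[m].mean().round(1))
E
```

```text
w1 1704 3.7 -37.2 [-46.4 -28.4] 112.6
w2 4070 3.7 -27.2 [-35.  -19.8] 118.1
top0 165 4.3 -37.2 [-45.8 -27.5] 114.0<stdin>:11: RuntimeWarning: Mean of empty slice.
  ret = ret.dtype.type(ret / rcount)
Traceback (most recent call last):
IndexError: index -1 is out of bounds for axis 0 with size 0
```

View pics/c2.png

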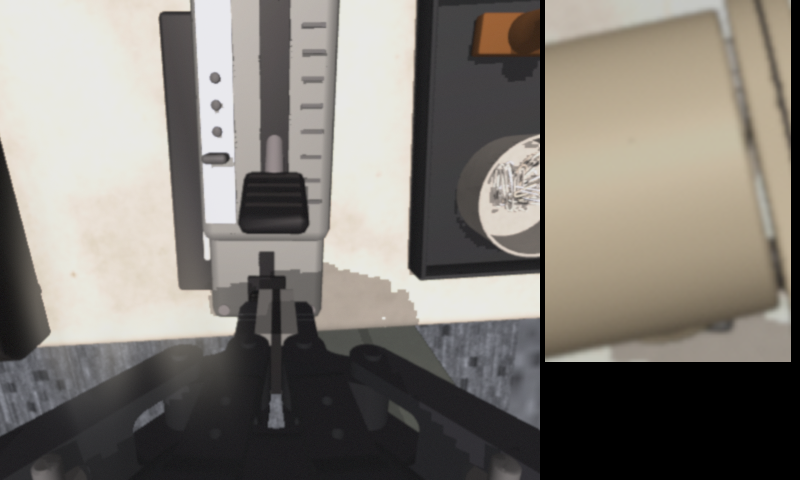

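The wrist view shows the paddle at (274,200) at rest, y about -27 mm, so notch 1. Now the second click.

{"api": "servo_tool", "payload": {
  "steps": [
    [0, 0, 0, 8, -0.5, 0, 0],
    [0, 0, 0, 8, -0.5, 0, 0],
    [0, 0, 0, 6, -0.4, 0, 0],
    [0, 0, 0, 3, -0.2, 0, 0],
    [0, 0, 0, 0, 0, 0, 0]
  ]
}}

```text
time_s: 8.55
ee_pos: [0.5015, 0.1614, 0.1212]
tool_rot: [[0.998, -0.067, -0.0], [-0.067, -0.998, -0.0], [-0.0, 0.0, -1.0]]
wrist_force: [-0.7, -0.3, -0.9]
finger_gap: 0.0004
finger_force: 0.0
```

{"api": "servo_tool", "payload": {
  "steps": [
    [0, 0, 0, 2, -0.1, 0, 0],
    [0, 0, 0, 2, -0.2, 0, 0],
    [0, 0, 0, 0, 0, 0, 0]
  ]
}}

```text
time_s: 8.85
ee_pos: [0.505, 0.1612, 0.1213]
tool_rot: [[0.998, -0.066, 0.0], [-0.066, -0.998, 0.0], [0.0, -0.0, -1.0]]
wrist_force: [-0.0, 0.3, -0.6]
finger_gap: 0.0003
finger_force: 0.1
```

{"api": "servo_tool", "payload": {
  "steps": [
    [0, 0, 0, 1, -0.1, 0, 0],
    [0, 0, 0, 1, 0, 0, 0],
    [0, 0, 0, 0, 0, 0, 0]
  ]
}}

```text
time_s: 9.15
ee_pos: [0.5069, 0.1612, 0.1214]
tool_rot: [[0.998, -0.066, -0.0], [-0.066, -0.998, 0.0], [-0.0, -0.0, -1.0]]
wrist_force: [-1.7, 0.1, 1.7]
finger_gap: -0.0
finger_force: 0.7
```

{"api": "servo_tool", "payload": {
  "steps": [
    [0, 0, 0, 1, -0.1, 0, 0],
    [0, 0, 0, 1, -0.1, 0, 0],
    [0, 0, 0, 0, 0, 0, 0]
  ]
}}

```text
time_s: 9.45
ee_pos: [0.509, 0.1609, 0.1213]
tool_rot: [[0.998, -0.066, -0.0], [-0.066, -0.998, 0.0], [-0.0, -0.0, -1.0]]
wrist_force: [-1.9, 0.5, 2.1]
finger_gap: -0.0003
finger_force: 1.3
```

{"api": "servo_tool", "payload": {
  "steps": [
    [0, 0, 0, 1, -0.1, 0, 0],
    [0, 0, 0, 1, 0, 0, 0],
    [0, 0, 0, 0, 0, 0, 0]
  ]
}}

```text
time_s: 9.75
ee_pos: [0.511, 0.1608, 0.1213]
tool_rot: [[0.998, -0.066, -0.0], [-0.066, -0.998, -0.0], [-0.0, 0.0, -1.0]]
wrist_force: [-2.9, 0.4, 3.0]
finger_gap: -0.0002
finger_force: 1.7
```

{"api": "servo_tool", "payload": {
  "steps": [
    [0, 0, 0, 1, -0.1, 0, 0],
    [0, 0, 0, 1, 0, 0, 0],
    [0, 0, 0, 0, 0, 0, 0]
  ]
}}

```text
time_s: 10.05
ee_pos: [0.513, 0.1607, 0.1213]
tool_rot: [[0.998, -0.066, -0.0], [-0.066, -0.998, -0.0], [-0.0, 0.0, -1.0]]
wrist_force: [-4.2, 0.4, 3.1]
finger_gap: 0.0002
finger_force: 2.2
```

{"api": "servo_tool", "payload": {
  "steps": [
    [0, 0, 0, 1, -0.1, 0, 0],
    [0, 0, 0, 1, -0.1, 0, 0],
    [0, 0, 0, 0, 0, 0, 0]
  ]
}}

```text
time_s: 10.35
ee_pos: [0.515, 0.1606, 0.1213]
tool_rot: [[0.998, -0.066, -0.0], [-0.066, -0.998, 0.0], [-0.0, -0.0, -1.0]]
wrist_force: [-5.5, 0.1, 4.5]
finger_gap: 0.0006
finger_force: 2.6
```

{"api": "servo_tool", "payload": {
  "steps": [
    [0, 0, 0, 1, -0.1, 0, 0],
    [0, 0, 0, 1, 0, 0, 0],
    [0, 0, 0, 0, 0, 0, 0]
  ]
}}

```text
time_s: 10.65
ee_pos: [0.5169, 0.1604, 0.1213]
tool_rot: [[0.998, -0.066, -0.0], [-0.066, -0.998, -0.0], [-0.0, 0.0, -1.0]]
wrist_force: [-6.6, 1.3, 4.5]
finger_gap: 0.0004
finger_force: 2.9
```

Now smaller steps.

{"api": "servo_tool", "payload": {
  "steps": [
    [0, 0, 0, 1, -0.1, 0, 0],
    [0, 0, 0, 0.5, 0, 0, 0],
    [0, 0, 0, 0, 0, 0, 0]
  ]
}}

```text
time_s: 10.95
ee_pos: [0.5183, 0.1603, 0.1213]
tool_rot: [[0.998, -0.066, -0.001], [-0.066, -0.998, 0.0], [-0.001, 0.0, -1.0]]
wrist_force: [-6.5, 0.9, 5.0]
finger_gap: -0.0001
finger_force: 3.2
```

{"api": "servo_tool", "payload": {
  "steps": [
    [0, 0, 0, 1, -0.1, 0, 0],
    [0, 0, 0, 0.5, -0.1, 0, 0],
    [0, 0, 0, 0, 0, 0, 0]
  ]
}}

```text
time_s: 11.25
ee_pos: [0.5197, 0.1602, 0.1213]
tool_rot: [[0.998, -0.066, -0.001], [-0.066, -0.998, 0.0], [-0.001, -0.0, -1.0]]
wrist_force: [-6.4, -0.7, 5.1]
finger_gap: 0.0005
finger_force: 3.3
```

{"api": "servo_tool", "payload": {
  "steps": [
    [0, 0, 0, 1, -0.1, 0, 0],
    [0, 0, 0, 0.5, 0, 0, 0],
    [0, 0, 0, 0, 0, 0, 0]
  ]
}}

```text
time_s: 11.55
ee_pos: [0.5212, 0.1601, 0.1213]
tool_rot: [[0.998, -0.066, -0.001], [-0.066, -0.998, 0.0], [-0.001, -0.0, -1.0]]
wrist_force: [-7.4, 0.2, 5.9]
finger_gap: -0.0002
finger_force: 3.5
```

{"api": "servo_tool", "payload": {
  "steps": [
    [0, 0, 0, 1, -0.1, 0, 0],
    [0, 0, 0, 0.5, -0.1, 0, 0],
    [0, 0, 0, 0, 0, 0, 0]
  ]
}}

```text
time_s: 11.85
ee_pos: [0.5227, 0.16, 0.1214]
tool_rot: [[0.998, -0.066, -0.001], [-0.066, -0.998, 0.0], [-0.001, -0.0, -1.0]]
wrist_force: [-7.0, 0.7, 5.6]
finger_gap: 0.0002
finger_force: 3.7
```

{"api": "servo_tool", "payload": {
  "steps": [
    [0, 0, 0, 1, -0.1, 0, 0],
    [0, 0, 0, 0, 0, 0, 0],
    [0, 0, 0, 0, 0, 0, 0]
  ]
}}

```text
time_s: 12.15
ee_pos: [0.5236, 0.1599, 0.1213]
tool_rot: [[0.998, -0.066, -0.001], [-0.066, -0.998, 0.0], [-0.001, -0.0, -1.0]]
wrist_force: [-7.3, 1.4, 4.7]
finger_gap: 0.0002
finger_force: 3.8
```

{"api": "servo_tool", "payload": {
  "steps": [
    [0, 0, 0, 1, -0.1, 0, 0],
    [0, 0, 0, 0, 0, 0, 0],
    [0, 0, 0, 0, 0, 0, 0]
  ]
}}

```text
time_s: 12.45
ee_pos: [0.5245, 0.1598, 0.1213]
tool_rot: [[0.998, -0.066, -0.001], [-0.066, -0.998, 0.0], [-0.001, -0.0, -1.0]]
wrist_force: [-7.6, 1.0, 5.5]
finger_gap: -0.0004
finger_force: 3.8
```

{"api": "servo_tool", "payload": {
  "steps": [
    [0, 0, 0, 1, 0, 0, 0],
    [0, 0, 0, 0, 0, 0, 0],
    [0, 0, 0, 0, 0, 0, 0]
  ]
}}

```text
time_s: 12.75
ee_pos: [0.5255, 0.1598, 0.1213]
tool_rot: [[0.998, -0.066, -0.001], [-0.066, -0.998, 0.0], [-0.001, -0.0, -1.0]]
wrist_force: [-7.7, 0.6, 5.8]
finger_gap: -0.0
finger_force: 3.9
```

{"api": "servo_tool", "payload": {
  "steps": [
    [0, 0, 0, 1, -0.1, 0, 0],
    [0, 0, 0, 0, 0, 0, 0],
    [0, 0, 0, 0, 0, 0, 0]
  ]
}}

```text
time_s: 13.05
ee_pos: [0.5265, 0.1597, 0.1213]
tool_rot: [[0.998, -0.066, -0.001], [-0.066, -0.998, 0.0], [-0.001, -0.0, -1.0]]
wrist_force: [-8.6, 1.9, 6.0]
finger_gap: -0.0003
finger_force: 4.0
```

{"api": "servo_tool", "payload": {
  "steps": [
    [0, 0, 0, 1, -0.1, 0, 0],
    [0, 0, 0, 0, 0, 0, 0],
    [0, 0, 0, 0, 0, 0, 0]
  ]
}}

```text
time_s: 13.35
ee_pos: [0.5275, 0.1596, 0.1213]
tool_rot: [[0.998, -0.066, -0.001], [-0.066, -0.998, 0.0], [-0.001, -0.0, -1.0]]
wrist_force: [-7.8, 1.5, 6.3]
finger_gap: 0.0004
finger_force: 4.0
```

{"api": "servo_tool", "payload": {
  "steps": [
    [0, 0, 0, 1, -0.1, 0, 0],
    [0, 0, 0, 0, 0, 0, 0],
    [0, 0, 0, 0, 0, 0, 0]
  ]
}}

```text
time_s: 13.65
ee_pos: [0.5285, 0.1595, 0.1213]
tool_rot: [[0.998, -0.066, -0.001], [-0.066, -0.998, 0.0], [-0.001, -0.0, -1.0]]
wrist_force: [-8.8, 0.1, 6.1]
finger_gap: -0.0003
finger_force: 3.9
```

{"api": "servo_tool", "payload": {
  "steps": [
    [0, 0, 0, 1, -0.1, 0, 0],
    [0, 0, 0, 0, 0, 0, 0],
    [0, 0, 0, 0, 0, 0, 0]
  ]
}}

```text
time_s: 13.95
ee_pos: [0.5299, 0.1594, 0.1213]
tool_rot: [[0.998, -0.066, -0.0], [-0.066, -0.998, 0.0], [-0.0, -0.0, -1.0]]
wrist_force: [-5.7, 0.0, 2.9]
finger_gap: -0.0002
finger_force: 2.5
```

The second click: the push fell from about 10.5 to 6.4 N. Backing off to check.

{"api": "servo_tool", "payload": {
  "steps": [
    [0, 0, 0, -10, 0.7, 0, 0],
    [0, 0, 0, -20, 1.3, 0, 0],
    [0, 0, 0, -24, 1.6, 0, 0],
    [0, 0, 0, 0, 0, 0, 0],
    [0, 0, 0, 0, 0, 0, 0]
  ]
}}

```text
time_s: 14.45
ee_pos: [0.4761, 0.1628, 0.1215]
tool_rot: [[0.998, -0.066, 0.002], [-0.066, -0.998, 0.0], [0.002, -0.0, -1.0]]
wrist_force: [0.8, 0.4, -0.5]
finger_gap: 0.0001
finger_force: 0.0
```

```bash
python3 - <<'E'
from h import *
d=grab('wrist','w3')
O=np.array([552.2,162.6]);t=np.deg2rad(3.8);ey=np.array([np.cos(t),-np.sin(t)]);ex=np.array([-np.sin(t),-np.cos(t)])
for f,win in [('w1',(0,270,270,380)),('w3',(0,480,200,440))]:
    d=ld(f);P=np.array([world(d,u,v) for v in range(win[0],win[1]) for u in range(win[2],win[3])])
    q=(P[:,:2]*1000-O);X=q@ex;Y=q@ey;Z=P[:,2]*1000
    for n,m in [('paddle',(abs(X-4)<14)&(Y>-52)&(Y<50)&(Z>98)&(Z<135)),('knob',(abs(X-4)<20)&(Y>-103)&(Y<-60)&(Z>68)&(Z<80)),('flag',(abs(X+20)<8)&(abs(Y)<45)&(Z>77)&(Z<90))]:
        if m.any(): print(f,n,m.sum(),X[m].mean().round(1),Y[m].mean().round(1),np.percentile(Y[m],[2,98]).round(1),np.percentile(X[m],[2,98]).round(1),Z[m].mean().round(1))
E
```

```text
w1 paddle 1704 3.7 -37.2 [-46.4 -28.4] [-6.7 13.9] 112.6
w1 knob 438 -0.5 -89.5 [-94.9 -85.1] [-8.7  7.8] 73.6
w1 flag 120 -19.9 -16.3 [-18.  -14.6] [-24.7 -15.4] 83.3
w3 paddle 3380 3.7 -16.9 [-22.9 -10.9] [-6.2 13.7] 123.2
w3 flag 270 -19.8 -16.4 [-18.4 -14.6] [-24.6 -15.4] 83.1
```

View pics/w3.png

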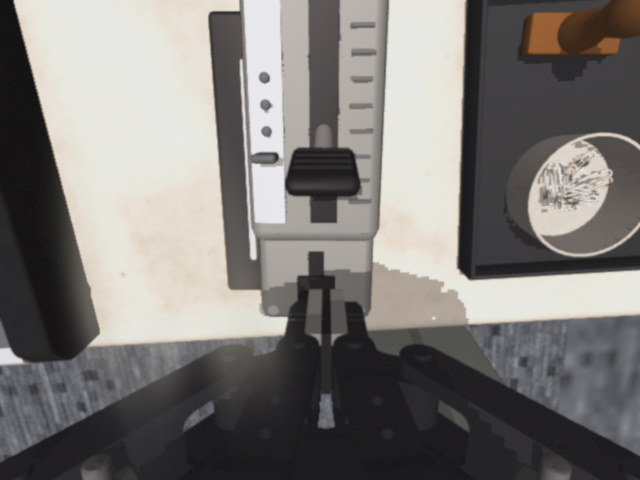

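The wrist view shows the paddle (322,172) level with the flag (265,157): -16.9 against -16.4 mm, so it rests in notch 2. Now the lock, whose knob centre is at gauge x about 0 with its near face at y -95.

{"api": "servo_tool", "payload": {
  "steps": [
    [0, 0, 0, -15, 2.6, 0, 0],
    [0, 0, 0, -15, 2.6, 0, 0],
    [0, 0, 0, -14, 2.5, 0, 0],
    [0, 0, 0, 0, 0, 0, 0],
    [0, 0, 0, 0, 0, -13, 0],
    [0, 0, 0, 0, 0, -13, 0],
    [0, 0, 0, 0, 0, -12, 0],
    [0, 0, 0, 0, 0, 0, 0],
    [0, 0, 0, 0, 0, 0, 0]
  ]
}}

```text
time_s: 15.4
ee_pos: [0.4315, 0.1703, 0.0824]
tool_rot: [[0.998, -0.066, -0.002], [-0.066, -0.998, -0.001], [-0.002, 0.001, -1.0]]
wrist_force: [0.6, -0.1, -0.3]
finger_gap: 0.0001
finger_force: 0.0
```

{"api": "servo_tool", "payload": {
  "steps": [
    [0, 0, 0, 3, -0.2, 0, 0],
    [0, 0, 0, 3, -0.2, 0, 0],
    [0, 0, 0, 0, 0, 0, 0]
  ]
}}

```text
time_s: 15.7
ee_pos: [0.439, 0.1702, 0.084]
tool_rot: [[0.998, -0.066, 0.002], [-0.066, -0.998, 0.0], [0.002, -0.0, -1.0]]
wrist_force: [0.2, -0.0, -0.5]
finger_gap: -0.0004
finger_force: 0.0
```

{"api": "servo_tool", "payload": {
  "steps": [
    [0, 0, 0, 2, -0.1, 0, 0],
    [0, 0, 0, 2, -0.2, 0, 0],
    [0, 0, 0, 0, 0, 0, 0]
  ]
}}

```text
time_s: 16.0
ee_pos: [0.4423, 0.1698, 0.0835]
tool_rot: [[0.998, -0.066, 0.0], [-0.066, -0.998, 0.0], [0.0, -0.0, -1.0]]
wrist_force: [-0.3, 0.6, 0.3]
finger_gap: -0.0003
finger_force: 0.0
```

{"api": "servo_tool", "payload": {
  "steps": [
    [0, 0, 0, 2, -0.1, 0, 0],
    [0, 0, 0, 2, -0.2, 0, 0],
    [0, 0, 0, 0, 0, 0, 0]
  ]
}}

```text
time_s: 16.3
ee_pos: [0.446, 0.1695, 0.0833]
tool_rot: [[0.998, -0.066, -0.0], [-0.066, -0.998, 0.0], [-0.0, -0.0, -1.0]]
wrist_force: [-0.6, 0.2, -0.8]
finger_gap: -0.0003
finger_force: 0.2
```

{"api": "servo_tool", "payload": {
  "steps": [
    [0, 0, 0, 1, -0.1, 0, 0],
    [0, 0, 0, 1, 0, 0, 0],
    [0, 0, 0, 1, -0.1, 0, 0],
    [0, 0, 0, 0, 0, 0, 0]
  ]
}}

```text
time_s: 16.7
ee_pos: [0.4489, 0.1693, 0.0832]
tool_rot: [[0.998, -0.066, -0.0], [-0.066, -0.998, -0.0], [-0.0, 0.0, -1.0]]
wrist_force: [-3.3, 0.1, 1.9]
finger_gap: -0.0003
finger_force: 1.3
```

{"api": "servo_tool", "payload": {
  "steps": [
    [0, 0, 0, 1, -0.1, 0, 0],
    [0, 0, 0, 1, 0, 0, 0],
    [0, 0, 0, 1, -0.1, 0, 0],
    [0, 0, 0, 0, 0, 0, 0]
  ]
}}

```text
time_s: 17.1
ee_pos: [0.4521, 0.1691, 0.0832]
tool_rot: [[0.998, -0.066, 0.0], [-0.066, -0.998, -0.0], [0.0, 0.0, -1.0]]
wrist_force: [-1.6, 0.4, 0.4]
finger_gap: 0.0001
finger_force: 1.1
```

{"api": "servo_tool", "payload": {
  "steps": [
    [0, 0, 0, 1, -0.1, 0, 0],
    [0, 0, 0, 1, 0, 0, 0],
    [0, 0, 0, 0, 0, 0, 0]
  ]
}}

```text
time_s: 17.4
ee_pos: [0.4541, 0.169, 0.0832]
tool_rot: [[0.998, -0.066, 0.0], [-0.066, -0.998, -0.0], [0.0, 0.0, -1.0]]
wrist_force: [-2.4, -0.1, -0.7]
finger_gap: -0.0001
finger_force: 1.1
```

{"api": "servo_tool", "payload": {
  "steps": [
    [0, 0, 0, 1, -0.1, 0, 0],
    [0, 0, 0, 0.5, 0, 0, 0],
    [0, 0, 0, 0, 0, 0, 0]
  ]
}}

```text
time_s: 17.7
ee_pos: [0.4553, 0.1689, 0.0832]
tool_rot: [[0.998, -0.066, -0.001], [-0.066, -0.998, -0.0], [-0.001, 0.0, -1.0]]
wrist_force: [-3.7, -0.2, 1.1]
finger_gap: 0.0001
finger_force: 2.1
```

{"api": "servo_tool", "payload": {
  "steps": [
    [0, 0, 0, 1, -0.1, 0, 0],
    [0, 0, 0, 0, 0, 0, 0],
    [0, 0, 0, 0, 0, 0, 0]
  ]
}}

```text
time_s: 18.0
ee_pos: [0.4554, 0.1689, 0.0832]
tool_rot: [[0.998, -0.066, -0.002], [-0.066, -0.998, -0.0], [-0.002, 0.0, -1.0]]
wrist_force: [-9.7, -0.9, 5.9]
finger_gap: -0.0002
finger_force: 4.9
```

{"api": "servo_tool", "payload": {
  "steps": [
    [0, 0, 0, 0.5, 0, 0, 0],
    [0, 0, 0, 0, 0, 0, 0],
    [0, 0, 0, 0, 0, 0, 0]
  ]
}}

```text
time_s: 18.3
ee_pos: [0.4555, 0.1689, 0.0831]
tool_rot: [[0.998, -0.066, -0.003], [-0.066, -0.998, -0.0], [-0.003, 0.0, -1.0]]
wrist_force: [-12.7, -1.1, 8.8]
finger_gap: 0.0004
finger_force: 6.2
```

Hard stop reached. I'll retreat and verify.

{"api": "servo_tool", "payload": {
  "steps": [
    [0, 0, 0, -8, 0.5, 0, 0],
    [0, 0, 0, -12, 0.8, 0, 0],
    [0, 0, 0, 0, 0, 0, 0],
    [0, 0, 0, 0, 0, 30, 0],
    [0, 0, 0, 0, 0, 40, 0],
    [0, 0, 0, 0, 0, 42, 0],
    [0, 0, 0, 0, 0, 0, 0],
    [0, 0, 0, 0, 0, 0, 0]
  ]
}}

```text
time_s: 19.1
ee_pos: [0.4386, 0.1704, 0.1971]
tool_rot: [[0.998, -0.066, 0.005], [-0.066, -0.998, 0.001], [0.005, -0.001, -1.0]]
wrist_force: [-0.4, -0.2, -0.2]
finger_gap: 0.0002
finger_force: 0.0
```

```bash
python3 - <<'E'
from h import *
d=grab('wrist','w4')
O=np.array([552.2,162.6]);t=np.deg2rad(3.8);ey=np.array([np.cos(t),-np.sin(t)]);ex=np.array([-np.sin(t),-np.cos(t)])
for f,win in [('w1',(0,300,240,420)),('w4',(0,300,240,420))]:
    d=ld(f);P=np.array([world(d,u,v) for v in range(win[0],win[1]) for u in range(win[2],win[3])])
    q=(P[:,:2]*1000-O);X=q@ex;Y=q@ey;Z=P[:,2]*1000
    for n,m in [('paddle',(abs(X-4)<14)&(Y>-52)&(Y<50)&(Z>98)&(Z<135)),('knob',(abs(X-4)<20)&(Y>-103)&(Y<-60)&(Z>70)&(Z<80))]:
        if m.any(): print(f,n,m.sum(),Y[m].mean().round(1),np.percentile(Y[m],[2,98]).round(1),Z[m].mean().round(1))
E
```

```text
w1 paddle 1704 -37.2 [-46.4 -28.4] 112.6
w1 knob 420 -89.7 [-94.9 -85.1] 73.8
w4 paddle 1051 -19.0 [-23.6 -11.1] 127.0
w4 knob 449 -80.5 [-85.9 -75.9] 74.0
```

View pics/w4.png

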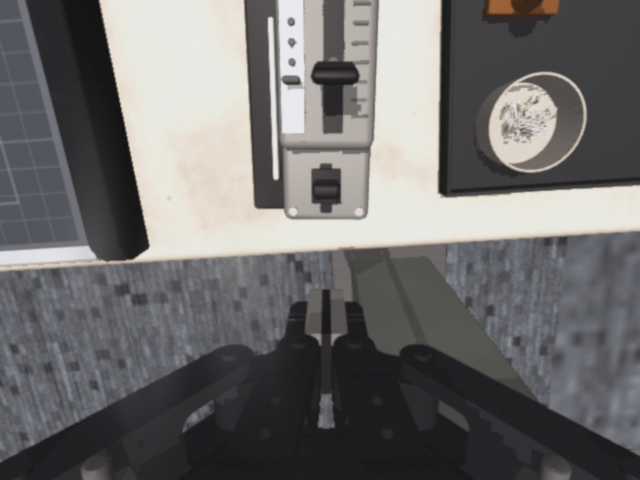

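The wrist view shows the lever (335,73) still by the flag (291,79). The knob (326,189) has moved about 9.2 mm against 9.8 expected, which is nearly within measuring error. One slightly firmer push will make sure it's on the stop.

{"api": "servo_tool", "payload": {
  "steps": [
    [0, 0, 0, 0, 0, -40, 0],
    [0, 0, 0, 0, 0, -40, 0],
    [0, 0, 0, 0, 0, -32, 0],
    [0, 0, 0, 0, 0, 0, 0],
    [0, 0, 0, 8, -0.5, 0, 0],
    [0, 0, 0, 8, -0.5, 0, 0],
    [0, 0, 0, 2, -0.2, 0, 0],
    [0, 0, 0, 0, 0, 0, 0]
  ]
}}

```text
time_s: 19.95
ee_pos: [0.4554, 0.1693, 0.0849]
tool_rot: [[0.998, -0.066, -0.001], [-0.066, -0.998, 0.001], [-0.001, -0.001, -1.0]]
wrist_force: [-9.3, 0.7, 4.2]
finger_gap: -0.0002
finger_force: 4.3
```

{"api": "servo_tool", "payload": {
  "steps": [
    [0, 0, 0, 1, -0.1, 0, 0],
    [0, 0, 0, 1, 0, 0, 0],
    [0, 0, 0, 0, 0, 0, 0]
  ]
}}

```text
time_s: 20.25
ee_pos: [0.4557, 0.1693, 0.0849]
tool_rot: [[0.998, -0.066, -0.004], [-0.066, -0.998, 0.0], [-0.004, -0.0, -1.0]]
wrist_force: [-19.2, 0.8, 13.9]
finger_gap: -0.0001
finger_force: 9.5
```

{"api": "servo_tool", "payload": {
  "steps": [
    [0, 0, 0, 1, -0.1, 0, 0],
    [0, 0, 0, 0, 0, 0, 0],
    [0, 0, 0, 0, 0, 0, 0]
  ]
}}

```text
time_s: 20.55
ee_pos: [0.4558, 0.1693, 0.0849]
tool_rot: [[0.998, -0.066, -0.006], [-0.066, -0.998, 0.0], [-0.006, -0.0, -1.0]]
wrist_force: [-22.9, 0.1, 17.9]
finger_gap: 0.0
finger_force: 12.1
```

Hard stop confirmed: 23 N with no further travel. Retreating and handing in.

{"api": "servo_tool", "payload": {
  "steps": [
    [0, 0, 0, -8, 0.5, 0, 0],
    [0, 0, 0, -12, 0.8, 0, 0],
    [0, 0, 0, 0, 0, 0, 0],
    [0, 0, 0, 0, 0, 30, 0],
    [0, 0, 0, 0, 0, 40, 0],
    [0, 0, 0, 0, 0, 40, 0],
    [0, 0, 0, 0, 0, 0, 0],
    [0, 0, 0, 0, 0, 0, 0],
    [0, 0, 0, 0, 0, 0, 0]
  ]
}}

```text
time_s: 21.45
ee_pos: [0.4382, 0.1699, 0.193]
tool_rot: [[0.998, -0.066, 0.0], [-0.066, -0.998, -0.0], [0.0, 0.0, -1.0]]
wrist_force: [0.6, 0.7, -0.5]
finger_gap: -0.0002
finger_force: 0.0
```

```bash
python3 - <<'E'
from h import *
print(r.sense()['wrist_force'],r.sense()['ee_pos'])
print(r.finish_job())
E
```

```text
[ 0.60462973  0.69216214 -0.48057974] [0.43821339 0.16989913 0.19304229]
the job is handed in; nothing more can be done
None
```

The job is handed in: two clicks put the lever at rest in the flagged notch (notch 2), the lock knob is in against its hard stop, and the arm never went near the stamp or the clip tub.

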